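# Slide the dead transformer into the red scrap bin

## Task

The dead transformer on the low stand is too heavy to lift: slide it along the stand's mat and tip it over the side edge into the red scrap bin, never lifting it off the mat. The black power brick beside it is still good and stays where it is; the blue bin is not for this.

Things in the scene. Friction and masses are not known exactly. Their poses are not given: they have to be found in the camera images.
- transformer_mid (a point): Centre, half-way up, of the loose mains transformer standing on the stand (0.6 to 1.0 kg, slides under a push of some 3 to 10 N): grey laminated steel core 44 (x) x 66 (y) x 52 mm, yellow and copper winding that bulges to 56 mm in x over the middle 40 mm of y (from 11 to 47 mm above its underside), flat steel feet 3 mm thick sticking out to 84 mm along y. Height 57 mm, the point is 28 mm above its underside. Its y axis lies within about 9 degrees of the stand's y axis.
- power_brick_mid (a point): Centre, half-way up, of the loose black laptop power brick on the stand, 50 (x) x 108 (y) x 31 mm, the point is 15 mm above its underside. It stands about 100 mm beside the transformer, in front of it or behind it along the stand's x axis.
- stand: Fixed low stand on the bench, a pale wooden board with a black rubber mat on four steel legs: 240 (x) x 240 (y) mm, top of the mat 150 mm above the bench, no raised edges. Origin at the bench under its centre; x points away from the robot, y to the robot's left, turned at most 15 degrees. One bin is docked at its left (+y) edge and one at its right (-y) edge; which is which varies.
- red_bin: Fixed open red plastic scrap bin, 230 (x) x 150 (y) x 70 mm deep, walls and floor 4 mm, on four 60 mm feet: inner floor 64 mm and rim 130 mm above the bench, so the rim lies 20 mm below the stand's top. Origin under its centre on the bench, axes parallel to the stand's; its near wall stands 2 mm from the stand's side edge, its centre 197 mm from the stand's centre along the stand's y. A blue bin of the same size stands at the opposite edge.

How it is judged (in metres and radians):
At the end, for the whole second after the job is handed in: The transformer rests inside the red bin: its centre within the bin's walls and less than 122 mm above the bench, at rest; the power brick is within 20 mm of where it stood (x of transformer_mid in the frame of red_bin between -0.105 and 0.105 m and y of transformer_mid in the frame of red_bin between -0.07 and 0.07 m and z of transformer_mid in the frame of red_bin below 0.122 m and linear speed of transformer below 0.02 m/s and distance of power_brick_mid from where it was at the start of the episode below 0.02 m); the robot touches nothing.
It fails at once if the transformer is lifted: its centre rises more than 25 mm above its height on the mat (that is, above 203 mm over the bench) (height (world z) of transformer_mid above 0.203 m).
It fails at once if the power brick is shifted by more than 20 mm (distance of power_brick_mid from where it was at the start of the episode above 0.02 m).
It also fails if it takes over 32 s, if anything falls off the work surface, if the arm or the gripper's body presses on something with over 40 N, if the wrist force passes 120 N, or if a joint passes its speed limit or range.

## Robot

A 6-joint arm with a two-finger parallel gripper is mounted at the origin on a cart in front of the work surface, level with it; the furniture and walls round the work are solid. World frame = base frame: x ahead of the robot, y to its left, z up, the work surface at z = 0. Lengths are in m, angles in degrees, forces in N, time in s.
With the tool pointing down it reaches from about 0.3 to 0.875 m from the base axis. Payload 6.4 kg.
Tool frame: the origin (TCP) lies at the very end of the fingers, on their centre line; the grasp point (between the pads) lies 19 mm behind it (ctrl.grasp_offset is the distance from the TCP to the grasp point, in m); z points along the fingers, y is the line along which they close (so a half turn about z gives the same grasp; the last joint's range is limited). The gripper opens to 88 mm and grips with 3 to 60 N. Pads are 18 mm wide; open, the fingers measure 123 mm over their backs; the gripper's body (75 mm by 187 mm) begins 45 mm behind the grasp point.
Start: joints at [60.43, 10.359, 92.074, -0, 77.567, -11.82], TCP at [0.175, 0.548, 0.239] pointing down, gripper open.
Joint ranges: [-171.53, 171.53], [-51.25, 118.39], [17.06, 147.69], [-65.23, 245.23], [0, 150.52], [-178.68, 178.68]. Speed limits (degrees/s): [147.25, 147.25, 172.46, 180, 180, 180].

## Interface

Orientations are given as [roll, pitch, yaw] about the fixed x, y, z axes, in that order (R = Rz(yaw) Ry(pitch) Rx(roll)).
In Python, from bench import ctrl gives the robot as it stands.
- The arm moves only by the tool drive_tool, never from a script. Its argument "plan" is a list of rows, each a list of 7 numbers: the shift along the tool's x, y, z as a fraction of full scale, then the turn, a rotation vector about the tool's x, y, z as a fraction of full scale, then the opening, from 0 (shut) to 1 (fully open). In form: [[x, y, z, ax, ay, az, gripper], ...]. A call has 1 to 10 rows; each row is the pose to reach, as a shift and turn from the pose commanded when the call began, along the tool's axes at that moment, turning the shorter way round; what a row does not reach only later rows make up. Full scale, the value 1, is 0.4 m for a shift and 360 degrees for a turn. A row lasts 1/8 s, in which the tool goes at most 62.5 mm and 10.7 degrees, less where a joint would pass 70% of its speed; a pose out of reach is approached as far as the arm can. A call with a number of a shift or a turn outside -1 to 1 is refused whole. A call with a gripper value outside its range is refused whole. The fingers move at their own pace and stop on an object; "force" is the grip in N (left out, the last holds). Time passes only in rows, so rows that repeat a pose let the fingers close. It gives the time, the measured TCP pose, the force, the opening and the grip force at its end, in the units of the state.
- ctrl.observe(): the state, without advancing time (a new reading comes with each control period).
- ctrl.camera(name): name is "scene" or "top"; returns a dict with "color" (400x640x3 uint8, blue, green, red), "fx", "fy", "cx", "cy" (pixels), "eye" and "attitude" of the camera in the world. Camera axes: x right, y up, looking along -z (the intrinsics and any distortion apply to the point x, -y, -z); pixel columns grow to the right and rows downward; lengths in m; the calibration is good to about 2 mm. A picture is of the moment at which its call begins. There is no depth.
- ctrl.close_job(): hands the job in; it is judged then, once.
Trained networks look in a picture, given as the dict that the camera call returned (one of the last four; its "shot" number tells which), for a name from the list of things; names that differ only in an ending like _2 or _b are one class to them, and where a whole thing is asked for, a point or a joint stands for the part that bears it (a point fixed in the world has none). Each returns a list of dicts, best first, with "p" (0 to 1); they miss things now and then, are a little off and sometimes report something else, mostly with a low value. They report only what shows in the picture. A call takes as long as a camera call.
- ctrl.spot_in(picture, query): "box" ([left, top, width, height] in pixels, round what is visible of it).
The state is a dict: "clock": time; "joint_pos": joint angles; "joint_vel": joint speeds; "joint_efforts": joint torques, N m; "tool_pos": TCP position; "orientation": TCP orientation; "contact_force": force on the tool from outside, world axes, zero at the start; "torque": the same for the moment, N m; "finger_gap": finger opening in m; "grip_force": force on a finger pad.
Only numpy, scipy, OpenCV 4.12 (cv2) and the standard library are available. Lean on these libraries where they do the work, as an engineer would, in place of code of your own. Each camera call takes 0.05 s, during which the arm holds its last target. There are 200 camera calls.

## Working session

There is one attempt and no reset: what is moved stays moved. The work goes in short steps, Python scripts to look and compute and a tool call to move; the robot and the scene stay as the last step left them, time stands still between calls to the robot, and variables do not carry over. Pictures are saved under pics/ and viewed, at most 10 in all, crops included, and the job is handed in when it is done.

Besides the shell and the picture viewer there is one more tool, called after "Call:" in YAML: its name, and indented under it one key for each argument. drive_tool: Moves the arm, as the interface text tells. Its arguments: {"type":"object","properties":{"plan":{"type":"array","items":{"type":"array","items":{"type":"number","minimum":-1,"maximum":1}}},"force":{"type":"number"}},"required":["plan"]}

```bash
mkdir -p pics
cat > h.py <<'E'
import numpy as np,cv2
from scipy.spatial.transform import Rotation as R
from bench import ctrl
def K(p): return np.array([[p['fx'],0,p['cx']],[0,p['fy'],p['cy']],[0,0,1]])
def att(p):
    a=np.array(p['attitude'],float)
    return a if a.shape==(3,3) else R.from_euler('xyz',a,degrees=True).as_matrix()
def ray(p,u,v,z):
    d=att(p)@np.array([(u-p['cx'])/p['fx'],-(v-p['cy'])/p['fy'],-1]); e=np.array(p['eye'])
    return e+d*(z-e[2])/d[2]
def proj(p,X):
    c=(np.atleast_2d(X)-np.array(p['eye']))@att(p)
    return np.c_[p['cx']+p['fx']*c[:,0]/-c[:,2],p['cy']-p['fy']*c[:,1]/-c[:,2]]
E
python3 - <<'E'
from h import *
for n in('scene','top'):
    p=ctrl.camera(n); cv2.imwrite(f'pics/{n}0.png',p['color'])
    print(n,{k:v for k,v in p.items() if k!='color'})
    for q in('transformer_mid','power_brick_mid','stand','red_bin'):
        print(q,[(d['box'],round(d['p'],2)) for d in ctrl.spot_in(p,q)[:2]])
print(ctrl.observe())
E
```

```text
scene {'fx': 384.6764062239052, 'fy': 384.6764062239052, 'cx': 316.38322652551386, 'cy': 200.8906516837932, 'eye': array([ 0.08140801, -0.25737763,  0.85771252]), 'attitude': array([ 30.75294394,  -0.20955355, -81.93110038]), 'shot': 1}
transformer_mid [([312.2, 188.3, 41.1, 33.2], 0.97)]
power_brick_mid [([310.2, 155.6, 49.8, 27.1], 0.89)]
stand [([264.9, 146.9, 119.8, 118.7], 0.55)]
red_bin [([377.7, 154.3, 74.8, 109.4], 0.59)]
top {'fx': 363.4981398658631, 'fy': 363.4981398658631, 'cx': 326.58807932148784, 'cy': 197.27222778811887, 'eye': array([-0.00825666, -0.16871396,  0.78840496]), 'attitude': array([ 38.88043156,   1.07307046, -93.78231748]), 'shot': 2}
transformer_mid [([331.0, 182.5, 36.8, 36.9], 0.58)]
power_brick_mid [([320.0, 157.3, 44.2, 25.9], 0.86), ([281.4, 149.4, 121.3, 128.9], 0.72)]
stand [([280.7, 147.5, 123.9, 130.5], 0.68)]
red_bin [([377.2, 149.5, 93.4, 103.5], 0.8)]
{'clock': 0.5, 'joint_pos': array([ 6.04302006e+01,  1.03608984e+01,  9.20791425e+01,  5.93731169e-04,
        7.75649509e+01, -1.18177966e+01]), 'joint_vel': array([-0.06275665,  0.03104674,  0.04867699,  0.08762678, -0.01457478,
       -0.01525209]), 'joint_efforts': array([-4.76520690e-04, -4.33442259e+01, -3.41874361e+01,  7.02028745e-02,
        3.17269913e-02, -3.16573835e-05]), 'tool_pos': array([0.17526497, 0.54761866, 0.23865581]), 'orientation': array([-1.79995233e+02, -1.58982340e-03,  1.62247869e+02]), 'contact_force': array([-0.84028329,  0.14954671, -0.10534279]), 'torque': array([-0.09132723,  0.09128875, -0.00236596]), 'grip_force': 0.0, 'finger_gap': 0.08778492905214554}
```

View pics/scene0.png

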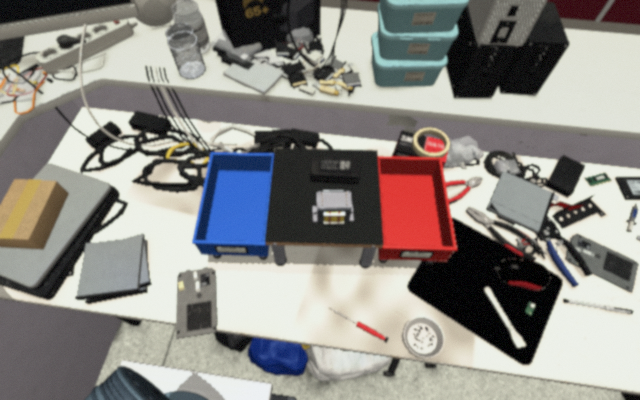

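View pics/top0.png

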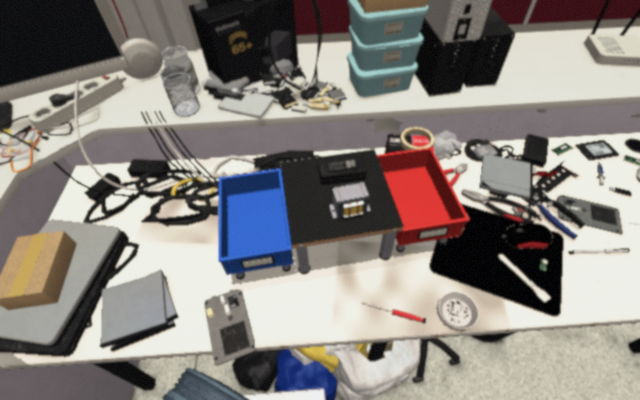

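The scene view shows the red bin on the right (−y), at about (415,205). The brick is behind the transformer at (335,168), and the transformer is at (333,206). I'll zoom in on both views and fit them.

Run:
```python
from h import *
a=cv2.imread('pics/scene0.png')[140:260,260:390]; b=cv2.imread('pics/top0.png')[140:260,275:405]
cv2.imwrite('pics/z.png',np.hstack([cv2.resize(i,(400,369),interpolation=cv2.INTER_CUBIC) for i in(a,b)]))
```

```text
(no output)
```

View pics/z.png

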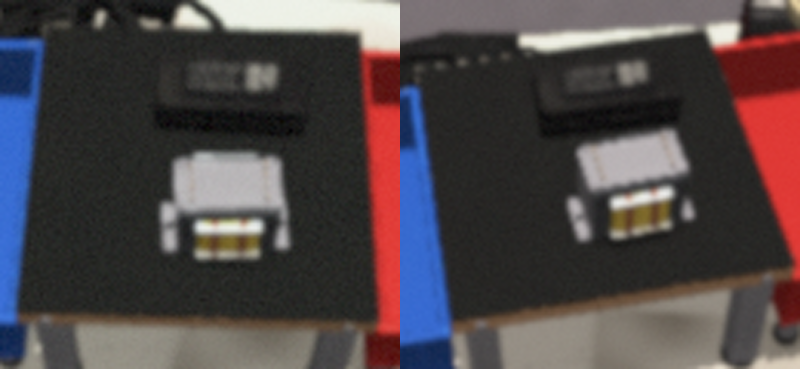

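Run:
```python
from h import *
P={n:ctrl.camera(n) for n in('scene','top')}
O={'scene':(260,140,130/400,120/369),'top':(275,140,130/400,120/369)}
M={'scene':[(46,33),(360,33),(377,319),(20,316)],'top':[(15,68),(312,32),(390,268),(50,322)]}
T={'scene':[(173,158),(282,156),(285,208),(174,212)],'top':[(178,150),(275,130),(289,170),(189,192)]}
B={'scene':[(157,126),(305,131)],'top':[(140,133),(280,120)]}
BX={'scene':[310.2,155.6,49.8,27.1],'top':[320.0,157.3,44.2,25.9]}
for n in P:
    ox,oy,sx,sy=O[n]
    f=lambda L,z:np.array([ray(P[n],ox+u*sx,oy+v*sy,z)[:2] for u,v in L])
    m=f(M[n],.15);t=f(T[n],.206);b=f(B[n],.15)
    c=m.mean(0); e=(m[0]-m[1])+(m[3]-m[2]); yaw=np.degrees(np.arctan2(-e[0],e[1]))
    print(n,'mat',c.round(4),'yaw',yaw.round(1),'sides',[np.linalg.norm(m[i]-m[i-1]).round(3) for i in range(4)])
    e=(t[0]-t[1])+(t[3]-t[2]); ty=np.degrees(np.arctan2(-e[0],e[1]))
    S=R.from_euler('z',yaw,degrees=True).as_matrix()[:2,:2]
    print(' trafo',t.mean(0).round(4),'yaw',ty.round(1),[np.linalg.norm(t[i]-t[i-1]).round(3) for i in range(4)],'in stand',((t.mean(0)-c)@S).round(4))
    print(' brick front',b.round(4),'stand',((b-c)@S).round(4))
```

```text
scene mat [ 0.5195 -0.2174] yaw 7.9 sides [np.float64(0.233), np.float64(0.237), np.float64(0.236), np.float64(0.233)]
 trafo [ 0.4737 -0.2399] yaw 10.0 [np.float64(0.04), np.float64(0.071), np.float64(0.039), np.float64(0.07)] in stand [-0.0484 -0.0159]
 brick front [[ 0.5477 -0.1819]
 [ 0.5586 -0.2875]] stand [[ 0.0328  0.0312]
 [ 0.029  -0.0748]]
top mat [ 0.5184 -0.2157] yaw 5.5 sides [np.float64(0.24), np.float64(0.242), np.float64(0.235), np.float64(0.234)]
 trafo [ 0.4709 -0.2398] yaw 10.7 [np.float64(0.037), np.float64(0.069), np.float64(0.036), np.float64(0.07)] in stand [-0.0496 -0.0194]
 brick front [[ 0.5493 -0.1794]
 [ 0.5536 -0.2865]] stand [[ 0.0342  0.0332]
 [ 0.0283 -0.0739]]
```

Call:
drive_tool:
  plan:
    - [-0.616,-0.742,-0.1,0,0,0.178,0.15]
    - [-0.616,-0.742,-0.1,0,0,0.178,0.15]
    - [-0.616,-0.742,-0.1,0,0,0.178,0.15]
    - [-0.616,-0.742,-0.1,0,0,0.178,0.15]
    - [-0.616,-0.742,-0.1,0,0,0.178,0.15]
    - [-0.616,-0.742,-0.1,0,0,0.178,0.15]
    - [-0.616,-0.742,-0.1,0,0,0.178,0.15]
    - [-0.616,-0.742,-0.1,0,0,0.178,0.15]
    - [-0.616,-0.742,-0.1,0,0,0.178,0.15]
    - [-0.616,-0.742,-0.1,0,0,0.178,0.15]

```text
clock: 1.85
tool_pos: [0.3188, 0.1911, 0.2784]
orientation: [-180.0, -0.0, 98.4]
contact_force: [0.2, -0.3, -0.5]
finger_gap: 0.0132
grip_force: 0.0
```

Call:
drive_tool:
  plan:
    - [-0.941,0.231,0,0,0,0,0.15]
    - [-0.941,0.231,0,0,0,0,0.15]
    - [-0.941,0.231,0,0,0,0,0.15]
    - [-0.941,0.231,0,0,0,0,0.15]
    - [-0.941,0.231,0,0,0,0,0.15]
    - [-0.941,0.231,0,0,0,0,0.15]
    - [-0.941,0.231,0,0,0,0,0.15]
    - [-0.941,0.231,0.15,0,0,0,0.15]
    - [-0.941,0.231,0.15,0,0,0,0.15]

```text
clock: 2.98
tool_pos: [0.4618, -0.1662, 0.2145]
orientation: [-179.6, -0.4, 98.3]
contact_force: [0.1, 0.5, 0.5]
finger_gap: 0.013
grip_force: 0.0
```

Run:
```python
from h import *
P={n:ctrl.camera(n) for n in('scene','top')}
a=P['scene']['color'][110:260,250:410]; b=P['top']['color'][110:260,265:425]
cv2.imwrite('pics/z1.png',np.hstack([cv2.resize(i,(400,375),interpolation=cv2.INTER_CUBIC) for i in(a,b)]))
o=ctrl.observe();print(o['tool_pos'],o['joint_pos'],o['clock'])
```

```text
[ 0.46462122 -0.16823117  0.21944728] [-3.37043190e+01  9.89411211e-01  1.04598935e+02  1.29938043e-02
  7.44648655e+01 -4.19962033e+01] 3.075
```

View pics/z1.png

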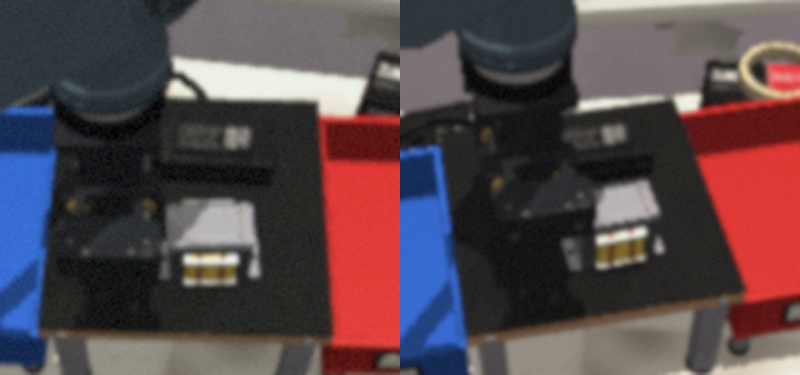

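The gripper is beside the transformer on its +y side and clear of the brick. Next I lower it and push slowly.

Call:
drive_tool:
  plan:
    - [0,0,0.125,0,0,0,0.15]
    - [0,0,0.125,0,0,0,0.15]
    - [-0.025,0,0.125,0,0,0,0.15]
    - [-0.04,0,0.125,0,0,0,0.15]
    - [-0.055,0,0.125,0,0,0,0.15]
    - [-0.07,0,0.125,0,0,0,0.15]
    - [-0.085,0,0.125,0,0,0,0.15]
    - [-0.1,0,0.125,0,0,0,0.15]
    - [-0.115,0,0.125,0,0,0,0.15]
    - [-0.13,0,0.125,0,0,0,0.15]

```text
clock: 4.32
tool_pos: [0.4719, -0.2189, 0.1694]
orientation: [180.0, -0.3, 98.2]
contact_force: [-2.1, 12.4, 8.0]
finger_gap: 0.0133
grip_force: 6.4
```

```bash
cat > look.py <<'E'
import sys
from h import *
P={n:ctrl.camera(n) for n in('scene','top')}
a=P['scene']['color'][110:280,270:460]; b=P['top']['color'][110:280,290:480]
cv2.imwrite(f'pics/{sys.argv[1]}.png',np.hstack([cv2.resize(i,(400,358),interpolation=cv2.INTER_CUBIC) for i in(a,b)]))
o=ctrl.observe();print(o['tool_pos'],o['contact_force'],o['torque'],o['clock'])
E
python3 look.py z2
```

```text
[ 0.47201407 -0.21986109  0.16934888] [-0.78335381  7.19426171  6.92322466] [ 0.93555854  0.16239977 -0.06122614] 4.425
```

View pics/z2.png

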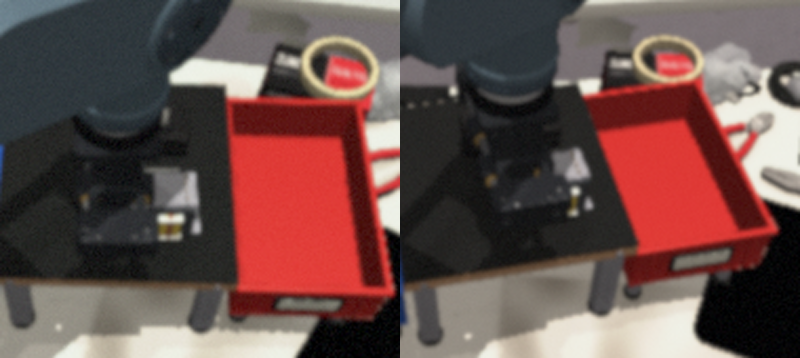

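The transformer is sliding straight: its foot is at (196,222) in the left view and the mat edge at x≈235. I keep pushing.

Call:
drive_tool:
  plan:
    - [-0.015,0,0,0,0,0,0.15]
    - [-0.03,0,0,0,0,0,0.15]
    - [-0.045,0,0,0,0,0,0.15]
    - [-0.06,0,0,0,0,0,0.15]
    - [-0.075,0,0,0,0,0,0.15]
    - [-0.09,0,0,0,0,0,0.15]
    - [-0.105,0,0,0,0,0,0.15]
    - [-0.12,0,0,0,0,0,0.15]
    - [-0.135,0,0,0,0,0,0.15]
    - [-0.15,0,0,0,0,0,0.15]

```text
clock: 5.68
tool_pos: [0.4805, -0.2782, 0.1695]
orientation: [180.0, -0.3, 98.2]
contact_force: [-1.9, 13.4, 10.5]
finger_gap: 0.0137
grip_force: 6.8
```

```bash
python3 look.py z3
```

```text
[ 0.48053958 -0.27887625  0.16942411] [-1.88044624  9.83992321  7.70945237] [ 1.20769251  0.17435491 -0.06432624] 5.775
```

View pics/z3.png

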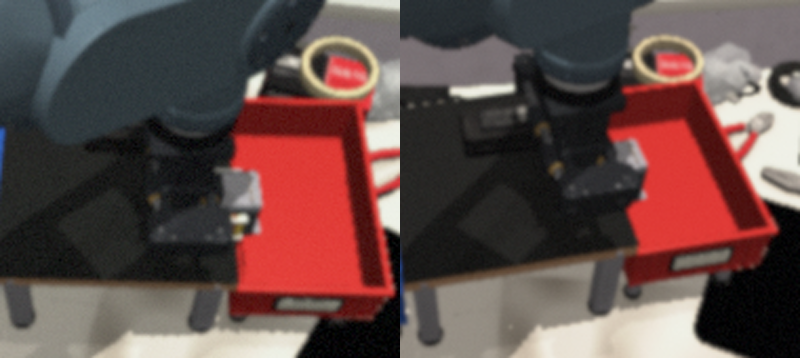

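Call:
drive_tool:
  plan:
    - [0.02,0,0,0,0,0,0.15]
    - [0.02,0,-0.04,0,0,0,0.15]
    - [0.0,0,-0.04,0,0,0,0.15]
    - [-0.015,0,-0.04,0,0,0,0.15]
    - [-0.03,0,-0.04,0,0,0,0.15]
    - [-0.045,0,-0.04,0,0,0,0.15]
    - [-0.06,0,-0.04,0,0,0,0.15]
    - [-0.075,0,-0.04,0,0,0,0.15]
    - [-0.09,0,-0.04,0,0,0,0.15]
    - [-0.105,0,-0.04,0,0,0,0.15]

```text
clock: 7.02
tool_pos: [0.4861, -0.3226, 0.1844]
orientation: [-180.0, -0.0, 98.1]
contact_force: [0.1, -0.4, 0.2]
finger_gap: 0.0132
grip_force: 0.0
```

```bash
python3 look.py z4
```

```text
[ 0.48616817 -0.32279923  0.18444053] [-0.1547142   1.1927304   0.59442452] [-0.03881734 -0.01083718 -0.01738296] 7.125
```

View pics/z4.png

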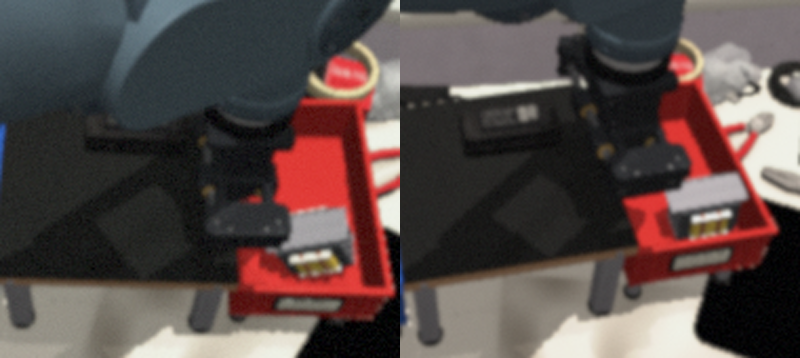

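The transformer has dropped into the red bin, at (318,245) in the left view. I'll raise the arm clear and check.

Call:
drive_tool:
  plan:
    - [0,0,-0.2,0,0,0,0.15]
    - [0,0,-0.2,0,0,0,0.15]
    - [0.3,0,-0.3,0,0,0,0.15]
    - [0.5,0,-0.3,0,0,0,0.15]
    - [0.5,0,-0.3,0,0,0,0.15]
    - [0.5,0,-0.3,0,0,0,0.15]
    - [0.5,0,-0.3,0,0,0,0.15]
    - [0.5,0,-0.3,0,0,0,0.15]
    - [0.5,0,-0.3,0,0,0,0.15]

```text
clock: 8.25
tool_pos: [0.4579, -0.1254, 0.3041]
orientation: [-179.9, -0.0, 98.1]
contact_force: [0.0, 0.2, -0.4]
finger_gap: 0.0132
grip_force: 0.0
```

```bash
python3 look.py z5
python3 - <<'E'
from h import *
S=R.from_euler('z',7,degrees=True).as_matrix()[:2,:2]; c=np.array([.519,-.2165])+S@[0,-.197]
for n in('scene','top'):
    p=ctrl.camera(n)
    for d in ctrl.spot_in(p,'transformer_mid')[:1]:
        x,y,w,h=d['box']; print(n,d['p'],(ray(p,x+w/2,y+h/2,.095)[:2]-c)@S)
    print([d['box'] for d in ctrl.spot_in(p,'power_brick_mid')[:1]])
E
```

```text
[ 0.45786495 -0.12509463  0.30422759] [-0.13377769 -0.5872953  -0.50766487] [ 3.99720544e-05  4.07470976e-02 -6.00571551e-03] 8.35
scene 0.96 [-0.04371962 -0.03212078]
[[307.6, 155.2, 51.1, 28.8]]
top 0.87 [-0.05497517 -0.03031308]
[[320.6, 157.3, 47.2, 28.1]]
```

View pics/z5.png

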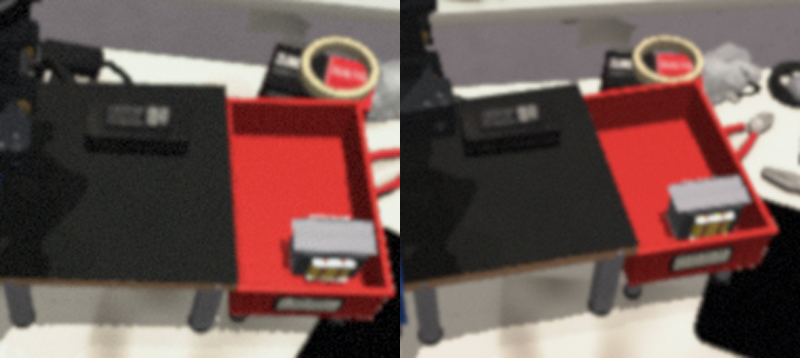

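The transformer sits upright in the red bin, with its top face at about (333,236) left and (708,193) right. The brick hasn't moved. I'll triangulate the height, then hand in.

Run:
```python
from h import *
s,t=ctrl.camera('scene'),ctrl.camera('top')
for z in(.10,.11,.12,.13,.14,.15): print(z,ray(s,428.2,222.1,z)[:2].round(4),ray(t,436.3,201.7,z)[:2].round(4))
```

```text
0.1 [ 0.5093 -0.4504] [ 0.5117 -0.4533]
0.11 [ 0.5036 -0.4479] [ 0.5042 -0.4491]
0.12 [ 0.498  -0.4454] [ 0.4966 -0.445 ]
0.13 [ 0.4924 -0.4428] [ 0.4891 -0.4409]
0.14 [ 0.4867 -0.4403] [ 0.4815 -0.4367]
0.15 [ 0.4811 -0.4377] [ 0.4739 -0.4326]
```

```bash
python3 -c "from bench import ctrl; print(ctrl.close_job())"
```

```text
the job is handed in; nothing more can be done
None
```

The transformer is resting upright on the red bin's floor, the power brick has not visibly moved, the arm is clear, and the job was handed in at about 9 s of the 32 s limit; the hand-in returned no verdict.

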